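# Hang the dial thermometer beside the bag sealer

## Robot

A 7-joint arm with a two-finger parallel gripper is mounted at the origin on the work surface. World frame = base frame: x ahead of the robot, y to its left, z up, the work surface at z = 0. Lengths are in m, angles in rad, forces in N, time in s.
With the tool pointing down it reaches from about 0.35 to 0.9 m from the base axis. Payload 19.9 kg.
Tool frame: the origin (TCP) lies between the finger pads; the fingertips stand 19 mm ahead of it and the grasp point (between the pads) is the TCP; z points along the fingers, y is the line along which they close (so a half turn about z gives the same grasp; the last joint's range is limited). The gripper opens to 94 mm and grips with 3 to 60 N. Pads are 16 mm wide; open, the fingers measure 119 mm over their backs; the gripper's body (75 mm by 177 mm) begins 78 mm behind the grasp point.
Start: joints at [-1.26, 0.417, -0.01, 1.614, 0.005, 1.111, -0.053], TCP at [0.215, 0.587, 0.224] pointing down, gripper open.
Joint ranges: [-2.81, 2.81], [-0.39, 2.02], [-1.27, 1.25], [0.06, 2.57], [-1.19, 4.33], [0.19, 2], [-2.82, 2.82]. Speed limits (rad/s): [1.89, 1.89, 2.39, 2.39, 3.01, 3.01, 3.01].

## Interface

Orientations are given as a 3x3 rotation matrix whose columns are the frame's x, y, z axes.
In Python, from rig import robot gives the robot as it stands. Calls block until the motion is done:
- robot.move_ptp(position, orientation): joint-space move of the TCP to a pose.
- robot.move_linear(position, velocity=0.15, frame=None, threshold=None): straight line of the TCP; frame=None keeps the orientation; velocity is the mean speed in m/s. With threshold (N) it stops when the force on the tool has changed by that much, and returns True; else False.
- robot.goto_joints(angles): joint-space move.
- robot.gripper_to(opening): finger opening in m; the grip force is fixed at half the most; returns when the fingers have stopped.
- robot.pause(seconds).
- robot.ik(position, orientation): joint angles nearest the present ones, or None.
- robot.get_state(): the state.
- robot.grab_frame(name): name is "side" or "top"; returns the picture (480x640x3 uint8, red, green, blue); there is no depth.
- robot.camera_info(name): a dict with "fx", "fy", "cx", "cy" (pixels), "rvec" (rotation vector, rad) and "tvec" (3), from world to camera coordinates, as OpenCV has them. Camera axes: x right, y down, z forward; pixel columns grow to the right and rows downward; lengths in m; the calibration is good to about 2 mm. A picture is of the moment at which its call begins. camera_info takes no time and is no camera call.
A pose or a line that the arm cannot do raises robot.PlanningError and nothing moves.
- robot.sign_off(): hands the job in; it is judged then, once.
The state is a dict: "time": time; "qpos": joint angles; "joint_vel": joint speeds; "effort": joint torques, N m; "ee_pos": TCP position; "tool_rot": TCP orientation; "force": force on the tool from outside, world axes, zero at the start; "moment": the same for the moment, N m; "opening": finger opening in m; "grasp_force": force on a finger pad.
Only numpy, scipy, OpenCV 4.12 (cv2) and the standard library are available. Lean on these libraries where they do the work, as an engineer would, in place of code of your own. Each camera call takes 0.05 s, during which the arm holds its last target. There are 200 camera calls.

## Task

Take the round dial thermometer and hang it by its eye on the hook of the hook stand, with the dial pointing outward: away from the post, the way the hook points, and squarely so. Let go and leave it hanging still and straight down; leave the other two instruments standing where they are.

Things in the scene. Friction and masses are not known exactly. Their poses are not given: they have to be found in the camera images.
- thermometer: Steel instrument with ROUND head, loose, 0.13-0.21 kg. Origin: centre of foot underside; z up, +x out of dial face (at start 34 to 109 deg left of world +x). Foot 52 (x) x 56 x 8 mm; head 60 mm dia, 39 mm up, x -7 to 11; eye (window through it along x) 40 mm wide, 70 to 106 mm up; flat grip tab 8 thick (x), 54 wide, 106 to 150 up: pinch it from above, finger ends 116 or more up to clear the hook.
- hook_stand: Hook stand, fixed. Origin: on table under the post; z up, +x the way the hook points. Base 110 x 110 x 14 mm; post 16 mm dia at origin, 180 mm tall, nothing above it; from its top a level round bar, 8 mm dia, axis 180 mm up, runs to x = 100, its tip turning up to x = 108, top 192 mm up. Hung well at x = 60, the thermometer's foot underside is 78 mm above the table.
- square_gauge: Same stainless build as the thermometer (foot 52 x 56 mm, eye and hand tab, 150 mm tall), but its head is a SQUARE 60 x 60 mm box with a white panel. To be left alone. Origin: centre of the underside of the foot; z up, +x out of its marked face.
- narrow_timer: Same stainless build as the thermometer (foot 52 x 56 mm, eye and hand tab, 150 mm tall), but its head is a NARROW upright box 34 mm wide, 60 mm tall with a dark display. To be left alone. Origin: centre of the underside of the foot; z up, +x out of its marked face.
Things that resemble listed ones, but are neither listed nor needed, are in the scene too. What is meant by the hook_stand is not green or yellow, and is the smaller of those in its own colour.

How it is judged:
By the outcome, as a careful person would: the job done as asked, in the order asked, and still so for the second after the job is handed in, with the robot touching nothing.
It also fails if it takes over 43 s, if anything falls off the work surface, if the arm or the gripper's body presses on something with over 40 N, if the wrist force passes 120 N, or if a joint passes its speed limit or range.

## Working session

There is one attempt and no reset: what is moved stays moved. The work goes in short steps, each a Python script; the robot and the scene stay as the last script left them, time stands still between calls to the robot, and variables do not carry over. Pictures are saved under pics/ and viewed, at most 10 in all, crops included, and the job is handed in when it is done.

```bash
ls; mkdir -p pics; python3 - <<'E'
from rig import robot
import cv2
for n in("side","top"):
    im=robot.grab_frame(n); cv2.imwrite(f"pics/{n}0.png",im[:,:,::-1])
    c=robot.camera_info(n); print(n,c)
    import numpy as np
    R=cv2.Rodrigues(np.array(c["rvec"],float))[0]; print(-R.T@np.array(c["tvec"]).ravel(), R[2])
print(robot.get_state())
E
```

```text
pics
side {'fx': 545.8363139558589, 'fy': 545.8363139558589, 'cx': 320.44777274915594, 'cy': 251.47511990500126, 'rvec': array([ 2.31527839, -0.79182873,  0.2927138 ]), 'tvec': array([-0.41463211,  0.15210352,  1.22774278])}
[-0.09253446 -0.8023801   1.02471028] [ 0.39989557  0.52080027 -0.75422186]
top {'fx': 552.0763892253847, 'fy': 552.0763892253847, 'cx': 321.22497229882094, 'cy': 237.53365702604557, 'rvec': array([ 2.16050644, -2.10596998,  0.1319647 ]), 'tvec': array([-0.09590173,  0.42516167,  1.05547091])}
[ 0.26796811 -0.11330758  1.10423408] [ 0.14688447  0.026065   -0.98881018]
{'time': 0.1, 'qpos': array([-1.26051194,  0.4178872 , -0.01032438,  1.61408726,  0.0047177 ,
        1.11073254, -0.05300983]), 'joint_vel': array([-0.00123353, -0.00194556, -0.00099862, -0.00022581, -0.00085899,
        0.00023985,  0.00219748]), 'effort': array([ 5.99439445e-04, -8.52604866e+01,  6.39371574e-01, -4.26694465e+01,
       -4.89239290e-02,  1.64148799e-02, -6.41462947e-06]), 'ee_pos': array([0.21525109, 0.58642713, 0.22391588]), 'tool_rot': array([[-9.38768141e-01,  3.44549408e-01, -2.87434166e-04],
       [ 3.44549516e-01,  9.38767556e-01, -1.05222702e-03],
       [-9.27103269e-05, -1.08683250e-03, -9.99999405e-01]]), 'force': array([ 0.97876636, -1.13155912, -0.01909459]), 'moment': array([-0.03283497, -0.02558938, -0.0248247 ]), 'grasp_force': 0.0, 'opening': 0.0937484480172725}
```

View pics/side0.png

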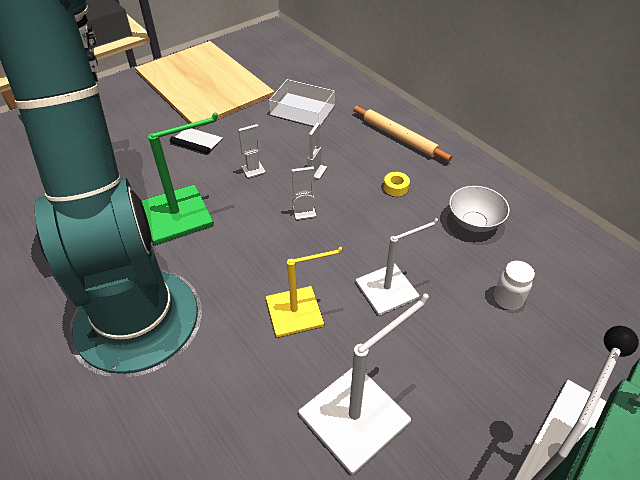

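View pics/top0.png

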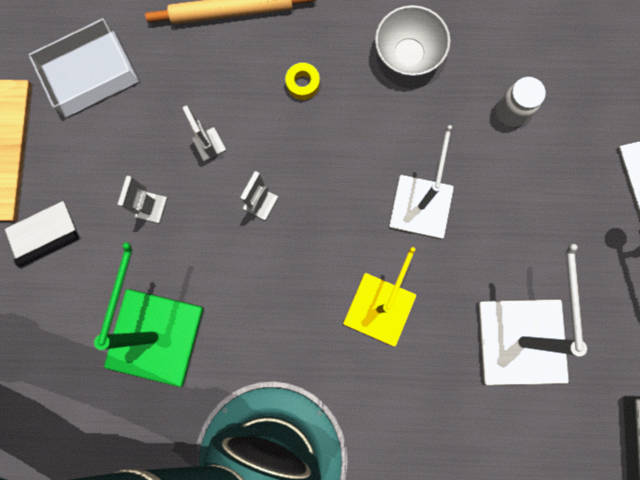

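The two pictures show three steel instruments, in the side view at (252,150), (315,150) and (303,192). There are four stands: green, yellow, a large white one at side (355,410), and a small white one at side (387,290) / top (425,205). The small white one is the hook_stand. The rounded head at side (303,192) looks like the thermometer, so I'll check it in a close crop.

```bash
cat > h.py <<'E'
import cv2, numpy as np
from rig import robot
C={}
for n in("side","top"):
    c=robot.camera_info(n); R=cv2.Rodrigues(np.array(c["rvec"],float))[0]; t=np.array(c["tvec"],float).ravel()
    C[n]=(np.array([[c["fx"],0,c["cx"]],[0,c["fy"],c["cy"]],[0,0,1]]),R,t)
def ray(n,px):
    K,R,t=C[n]; return -R.T@t, R.T@np.linalg.solve(K,np.array([px[0],px[1],1.]))
def onplane(n,px,z):
    o,d=ray(n,px); return o+d*(z-o[2])/d[2]
def proj(n,p):
    K,R,t=C[n]; q=K@(R@np.array(p,float)+t); return q[:2]/q[2]
E
python3 - <<'E'
from h import *
s=cv2.imread("pics/side0.png");t=cv2.imread("pics/top0.png")
a=cv2.resize(s[110:230,225:345],(400,400),interpolation=cv2.INTER_CUBIC)
b=cv2.resize(t[100:240,110:290][:, :],(0,0),fx=2.2,fy=2.2,interpolation=cv2.INTER_CUBIC)
b=cv2.copyMakeBorder(b,0,400-b.shape[0],0,0,cv2.BORDER_CONSTANT)
cv2.imwrite("pics/crop1.png",np.hstack([a,b]))
for p in [(253,174),(320,172),(304,215),(387,290)]: 
    w=onplane("side",p,.004); print(p,w,proj("top",w))
# small white stand base
for n,box in (("top",(380,165,465,245)),("side",(350,255,425,320))):
    im=cv2.imread(f"pics/{n}0.png"); x0,y0,x1,y1=box
    m=(im[y0:y1,x0:x1].min(2)>200).astype(np.uint8)
    m=cv2.morphologyEx(m,cv2.MORPH_OPEN,np.ones((9,9)))
    c=max(cv2.findContours(m,0,2)[0],key=cv2.contourArea)
    c=cv2.convexHull(c); r=cv2.boxPoints(cv2.minAreaRect(np.array([onplane(n,(q[0][0]+x0,q[0][1]+y0),.014)[:2] for q in c],np.float32)))
    print(n,r.mean(0),r, np.linalg.norm(r[0]-r[1]),np.linalg.norm(r[2]-r[1]))
# bar tip by triangulation, post top
for a,b in (((435,222),(449,128)),((393,240),(437,188))):
    Pm=[C[n][0]@np.c_[C[n][1],C[n][2]] for n in("side","top")]
    X=cv2.triangulatePoints(*Pm,np.array(a,float)[:,None],np.array(b,float)[:,None]).ravel();print(X[:3]/X[3])
E
```

```text
(253, 174) [0.47569871 0.2495863  0.004     ] [158.48421863 212.2343401 ]
(320, 172) [0.63061882 0.13992962 0.004     ] [216.04392008 140.24015795]
(304, 215) [0.49232422 0.02974094 0.004     ] [266.0871823  206.64036561]
(387, 290) [ 0.49843627 -0.28725311  0.004     ] [422.34920773 207.15144577]
top [ 0.4956634  -0.30077764] [[ 0.43524665 -0.32670307]
 [ 0.54186076 -0.34755492]
 [ 0.55608016 -0.27485222]
 [ 0.44946605 -0.25400037]] 0.10863411 0.07408019
side [ 0.49465048 -0.3023445 ] [[ 0.43439192 -0.32883614]
 [ 0.5409382  -0.34914565]
 [ 0.55490905 -0.27585286]
 [ 0.44836277 -0.25554335]] 0.10846468 0.07461245
[ 0.60136991 -0.30472372  0.18127391]
[ 0.49641109 -0.28499738  0.17692323]
```

View pics/crop1.png

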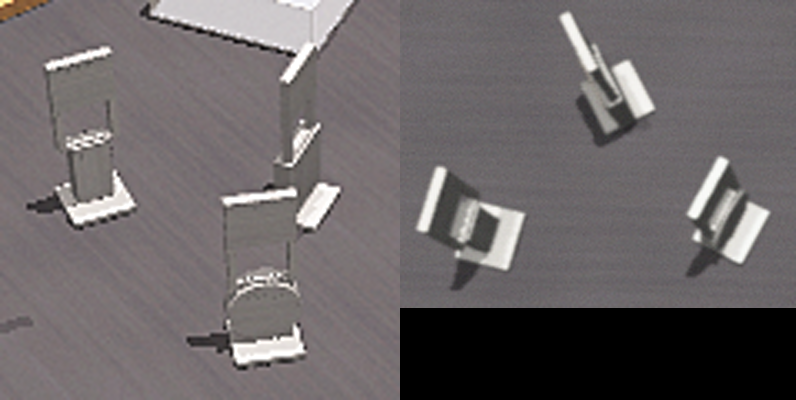

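The crop settles it. The head at side (303,192) / top (256,190) is the only round one. (252,150) is the narrow timer and (315,150) is the square gauge seen edge-on. Next I'll refine the tab and bar positions and check IK.

```bash
cat >> h.py <<'E'
def blob(n,im,box,z,thr,k=0):
    x0,y0,x1,y1=box; g=im[y0:y1,x0:x1].min(2)
    m=(g>thr).astype(np.uint8)
    nl,lab,st,_=cv2.connectedComponentsWithStats(m)
    i=1+np.argsort(-st[1:,4])[k]
    ys,xs=np.nonzero(lab==i)
    P=np.array([onplane(n,(x+x0,y+y0),z)[:2] for x,y in zip(xs,ys)],np.float32)
    (c,wh,a)=cv2.minAreaRect(P); r=cv2.boxPoints((c,wh,a))
    e=max((r[1]-r[0],r[2]-r[1]),key=np.linalg.norm)
    return len(P),P.mean(0),np.array(c),np.round(wh,4),np.degrees(np.arctan2(e[1],e[0]))%180
def Rz(deg): # tool down, tool y axis at yaw deg
    a=np.radians(deg); y=np.array([np.cos(a),np.sin(a),0]); z=np.array([0,0,-1.]); return np.c_[np.cross(y,z),y,z]
E
python3 - <<'E'
from h import *
s=cv2.imread("pics/side0.png");t=cv2.imread("pics/top0.png")
for thr in(170,200):
  print(thr,"tab top",blob("top",t,(238,168,262,204),.15,thr))
  print("tab side",blob("side",s,(288,160,320,176),.15,thr))
  print("bar top",blob("top",t,(438,122,456,180),.184,thr))
  print("bar side",blob("side",s,(398,216,440,242),.184,thr))
for f in(0,180):
    q=robot.ik([.5,.04,.137],Rz(61+f)); print(q)
    for f2 in (0,180):
        q=robot.ik([.62,-.31,.24],Rz(-10.7+f2)); print(f2,q)
E
```

```text
170 tab top (161, array([0.50167584, 0.04211327], dtype=float32), array([0.50173706, 0.04214311]), array([0.0095, 0.0547]), np.float32(153.79742))
tab side (54, array([0.50132966, 0.04175995], dtype=float32), array([0.50137293, 0.0417398 ]), array([0.0091, 0.0524]), np.float32(153.70668))
bar top (189, array([ 0.5530165 , -0.29432625], dtype=float32), array([ 0.55299759, -0.29424784]), array([0.0064, 0.0873]), np.float32(168.84007))
bar side (116, array([ 0.5504905 , -0.29643196], dtype=float32), array([ 0.55035561, -0.29632348]), array([0.0078, 0.0903]), np.float32(168.76852))
200 tab top (141, array([0.5012111 , 0.04208461], dtype=float32), array([0.50124258, 0.04207281]), array([0.0084, 0.0539]), np.float32(154.04514))
tab side (46, array([0.5005745 , 0.04234703], dtype=float32), array([0.50156635, 0.04215616]), array([0.0088, 0.0524]), np.float32(155.06566))
bar top (147, array([ 0.55118823, -0.29403195], dtype=float32), array([ 0.55212271, -0.29412213]), array([0.0053, 0.0855]), np.float32(169.07338))
bar side (99, array([ 0.55004126, -0.2963821 ], dtype=float32), array([ 0.55033803, -0.29641059]), array([0.0065, 0.0903]), np.float32(168.77649))
[-0.52069256  0.3326003   0.45006072  2.01044396 -0.1921207   0.83883972
  1.10160858]
0 [-0.1409252   0.69279003  0.91904274  1.42770936 -0.55616502  1.29352645
  0.63050135]
180 [-0.21012022  0.76869754  1.08061361  1.43002333 -0.6805371   1.34570306
 -2.42750158]
[-0.99021424  0.5338261   1.08720122  2.02258095 -0.59110193  0.9413695
 -1.66787985]
0 [-0.1409252   0.69279003  0.91904274  1.42770936 -0.55616502  1.29352645
  0.63050135]
180 [-0.21012022  0.76869754  1.08061361  1.43002333 -0.6805371   1.34570306
 -2.42750158]
```

```bash
python3 - <<'E'
from h import *
G=np.array([.5014,.0420]); R=Rz(64)
robot.move_ptp([*G,.25],R)
robot.move_linear([*G,.138],.12)
robot.gripper_to(.0)
s=robot.get_state(); print(s["time"],s["opening"],s["grasp_force"],s["ee_pos"])
robot.move_linear([*G,.30],.15)
robot.move_ptp([.66,-.13,.30],Rz(-11.1))
s=robot.get_state(); print(s["time"],s["opening"],s["grasp_force"],s["ee_pos"],s["force"])
u=np.array([np.cos(np.radians(-11.1)),np.sin(np.radians(-11.1))]); 
post=np.array([.4964,-.285])+0
P=post+.18*u
robot.move_linear([*P,.30],.15); robot.move_linear([*P,.096+.138],.1)
s=robot.get_state(); print(s["time"],s["ee_pos"],P)
a=robot.grab_frame("side")[:,:,::-1];b=robot.grab_frame("top")[:,:,::-1]
cv2.imwrite("pics/s1.png",a);cv2.imwrite("pics/t1.png",b)
q=proj("side",[*P,.15]).astype(int);r=proj("top",[*P,.15]).astype(int);print(q,r)
f=lambda i,c:cv2.resize(cv2.copyMakeBorder(i,80,80,80,80,0)[c[1]:c[1]+160,c[0]:c[0]+160],(400,400),interpolation=cv2.INTER_CUBIC)
cv2.imwrite("pics/c2.png",np.hstack([f(a,q),f(b,r)]))
E
```

```text
4.6583 0.007851022310148113 29.998067915439606 [0.5012863  0.04199762 0.13788586]
6.825 0.00760499256666984 29.99821364879608 [ 0.65968555 -0.12906529  0.29950265] [-0.19503461 -0.57517357 -2.23400134]
9.05 [ 0.67324732 -0.31982071  0.23468373] [ 0.67303268 -0.31965395]
[460 221] [453  96]
```

View pics/c2.png

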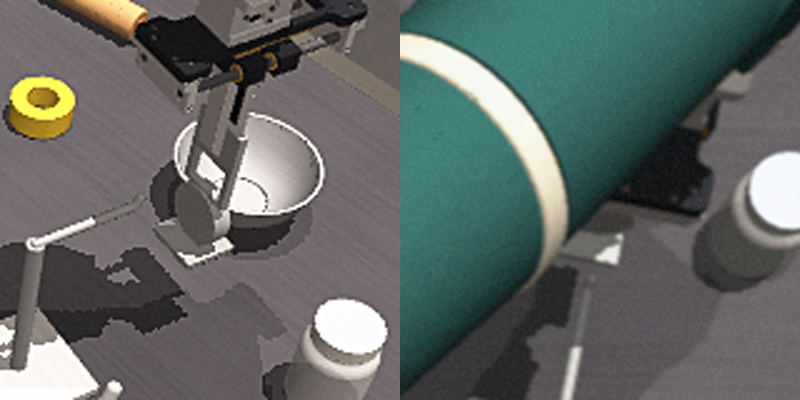

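The crop shows the thermometer held upright in the fingers, at about (205,215) in the left half. The dial points outward, and the bar tip at about (135,205) is in line with the eye. Both views put the bar 1 mm further left than my axis, so I'll correct for that, then thread the bar and lower.

```bash
python3 - <<'E'
from h import *
a=np.radians(-11.1);u=np.array([np.cos(a),np.sin(a)]);v=np.array([-u[1],u[0]])
post=np.array([.4964,-.285])+.001*v
P=post+.18*u; robot.move_linear([*P,.234],.05)
Q=post+.06*u
print(robot.move_linear([*Q,.234],.08,threshold=6), robot.get_state()["force"])
print(robot.move_linear([*Q,.2195],.05,threshold=6))
f0=robot.get_state()["force"]
print(robot.move_linear([*Q,.2135],.008,threshold=2))
s=robot.get_state(); print(s["time"],s["ee_pos"],f0,s["force"])
im=robot.grab_frame("side")[:,:,::-1]; cv2.imwrite("pics/s2.png",im)
q=proj("side",[*Q,.15]).astype(int)
cv2.imwrite("pics/c3.png",cv2.resize(im[q[1]-60:q[1]+60,q[0]-60:q[0]+60],(600,600),interpolation=cv2.INTER_CUBIC))
E
```

```text
False [-0.9007505  -0.2054564  -2.57425854]
False
True
12.0333 [ 0.55550589 -0.29556935  0.21546617] [ 0.14937845  0.25147958 -1.14893595] [-0.56171973  0.4535581   5.48582909]
```

View pics/c3.png

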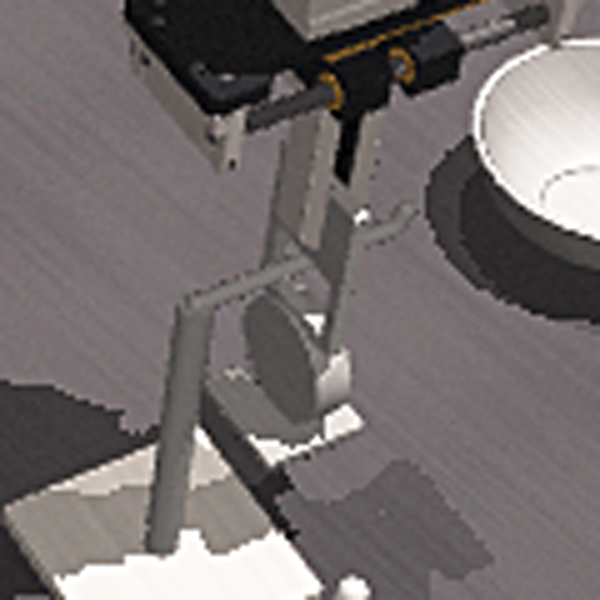

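The bar runs through the eye, from the post top at (190,300) to the tip at (405,215). Contact came at the expected height. I'll release it gently and check.

```bash
python3 - <<'E'
from h import *
p=robot.get_state()["ee_pos"]
robot.move_linear([p[0],p[1],p[2]+.0003],.01)
print(robot.get_state()["force"])
for o in(.010,.014,.020,.035): robot.gripper_to(o)
robot.pause(.3)
robot.move_linear([p[0],p[1],.30],.08)
robot.move_linear([p[0]-.02,p[1]+.22,.36],.2)
robot.pause(.5)
ims=[]
for n in("side","top"):
    for k in range(2):
        im=robot.grab_frame(n)[:,:,::-1].copy(); ims.append(im); robot.pause(.4)
    cv2.imwrite(f"pics/{n}3.png",im)
    print(n,np.abs(ims[-1].astype(int)-ims[-2]).max(2).__gt__(40).sum())
f=lambda i,q:cv2.resize(i[max(q[1]-60,0):q[1]+60,q[0]-60:q[0]+60],(400,400),interpolation=cv2.INTER_CUBIC)
Q=[p[0],p[1],.15]
cv2.imwrite("pics/c4.png",np.hstack([f(ims[0],proj("side",Q).astype(int)),f(ims[3],proj("top",Q).astype(int))]))
print(robot.get_state()["time"])
E
```

```text
[-0.27286881 -0.57881203 -0.21743475]
side 60
top 0
18.8083
```

View pics/c4.png

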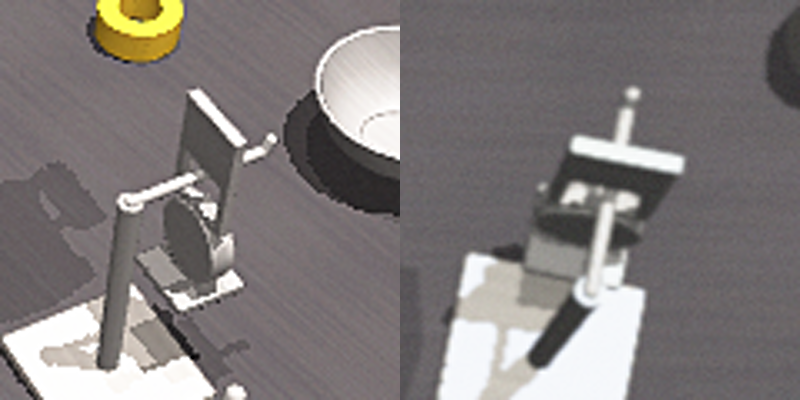

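It hangs on the bar: tab at left (215,125) and right (628,160), with the dial outward. I'll check motion, yaw and tilt numerically.

```bash
python3 - <<'E'
from h import *
a=np.radians(-11.1);u=np.array([np.cos(a),np.sin(a)]);v=np.array([-u[1],u[0]]);post=np.array([.4964,-.285])+.001*v
p=post+.06*u
robot.pause(1)
prev=None
for k in range(3):
    im=robot.grab_frame("side")[:,:,::-1].copy()
    if prev is not None: 
        y,x=np.nonzero(np.abs(im.astype(int)-prev).max(2)>40); print("diff",len(x),x.mean() if len(x) else 0,y.mean() if len(x) else 0)
    prev=im; robot.pause(.25)
t=robot.grab_frame("top")[:,:,::-1]
for n,i,w in(("top",t,32),("side",im,24)):
    q=proj(n,[*p,.228]).astype(int)
    r=blob(n,i,(q[0]-w,q[1]-14,q[0]+w,q[1]+14),.228,190)
    print(n,r,"local",(r[2]-post)@u,(r[2]-post)@v,"yaw",r[4]-90)
print(robot.get_state()["time"])
# foot corners (nominal, straight) drawn on a crop
for X in [(-.026,-.028),(.026,-.028),(.026,.028),(-.026,.028)]:
    w=post+(.06+X[0])*u+X[1]*v
    cv2.circle(im,tuple(int(round(c*16)) for c in proj("side",[*w,.086])),8,(0,0,255),-1,shift=4)
for Y in(-.027,.027):
  for z in(.228,.184):
    w=post+.06*u+Y*v; cv2.circle(im,tuple(int(round(c*16)) for c in proj("side",[*w,z])),8,(0,0,255),-1,shift=4)
q=proj("side",[*p,.15]).astype(int)
cv2.imwrite("pics/c5.png",cv2.resize(im[q[1]-50:q[1]+50,q[0]-50:q[0]+50],(600,600),interpolation=cv2.INTER_NEAREST))
E
```

```text
diff 2 123.5 245.0
diff 2 123.5 245.0
top (200, array([ 0.55907077, -0.2931728 ], dtype=float32), array([ 0.56535214, -0.29515022]), array([0.0538, 0.0258]), np.float32(79.31913)) local 0.06961637136192134 0.0023144651358425806 yaw -10.68087
side (77, array([ 0.55631274, -0.29475465], dtype=float32), array([ 0.55636764, -0.29410639]), array([0.0531, 0.0087]), np.float32(79.37631)) local 0.06059898190674259 0.0016090494789112726 yaw -10.623688
20.7583
```

View pics/c5.png

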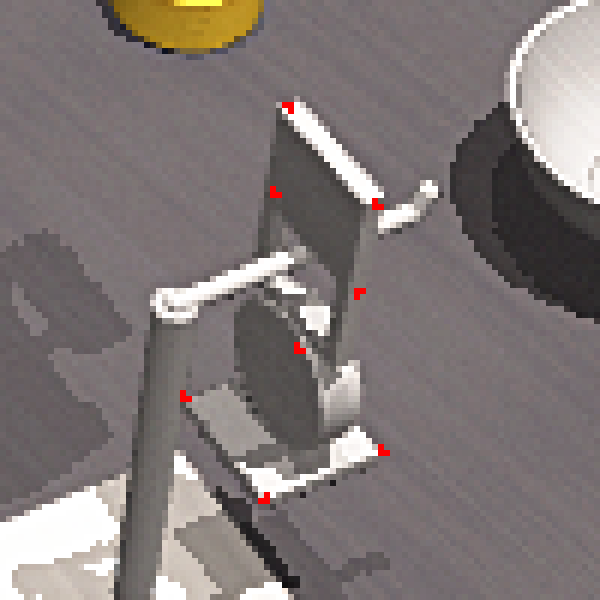

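The scene is still, and the foot corners and tab ends fall on the predicted straight-hanging points. Yaw is within 0.5° of the hook direction, so I'm handing it in.

```bash
python3 -c "
from rig import robot
print(robot.sign_off())"
```

```text
the job is handed in; nothing more can be done
None
```

The round dial thermometer hangs by its eye on the small white stand's hook, still and straight with its dial outward (within about 0.5° of the hook direction); the other two instruments were not touched, and I handed it in at about 21 s.

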